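# Insert the red tongue key into the lamp's interlock switch

### The arm

A 6-joint arm with a two-finger parallel gripper is mounted at the origin on the work surface; the furniture and walls round the work are solid. World frame = base frame: x ahead of the robot, y to its left, z up, the work surface at z = 0. Lengths are in m, angles in rad, forces in N, time in s.
With the tool pointing down it reaches from about 0.35 to 0.85 m from the base axis. Payload 8.1 kg.
Tool frame: the origin (TCP) lies at the very end of the fingers, on their centre line; the grasp point (between the pads) lies 19 mm behind it; z points along the fingers, y is the line along which they close (so a half turn about z gives the same grasp; the last joint's range is limited). The gripper opens to 93 mm and grips with 3 to 60 N. Pads are 15 mm wide; open, the fingers measure 128 mm over their backs; the gripper's body (75 mm by 188 mm) begins 65 mm behind the grasp point.
Start: joints at [1.195, 0.13, 1.488, -0, 1.523, -0.085], TCP at [0.172, 0.575, 0.219] pointing down, gripper open.
Joint ranges: [-2.96, 2.96], [-0.89, 2.26], [0.02, 2.5], [-1.34, 4.48], [0, 2.73], [-2.66, 2.66]. Speed limits (rad/s): [2.39, 2.39, 2.79, 3.14, 3.14, 3.14].

### API

Orientations are given as a rotation vector (axis times angle).
In Python, from plant import robot gives the robot as it stands. The module is installed in compiled form; this text tells all that it offers.
- The arm moves only by the tool play_rows, never from a script. Its argument "increments" is text: rows parted by semicolons, each of 5 numbers parted by spaces: the shift along the tool's x, y, z in mm, then the turn about the tool's z in degrees, then the closure, from -1 (fully open) to 1 (shut). In form: dx dy dz yaw claw; .... A call has 1 to 20 rows; each row is the pose to reach, as a shift and turn from the pose commanded when the call began, along the tool's axes at that moment; what a row does not reach only later rows make up. A row lasts 1/10 s, in which the tool goes at most 50 mm and 8.59 degrees, less where a joint would pass 70% of its speed; a pose out of reach is approached as far as the arm can. A call with a gripper value outside its range is refused whole. The fingers move at their own pace and stop on an object; "force" is the grip in N (left out, the last holds). Time passes only in rows, so rows that repeat a pose let the fingers close. It gives the time, the measured TCP pose, the force, the opening and the grip force at its end, in the units of the state.
- robot.read_state(): the state, without advancing time (a new reading comes with each control period).
- robot.read_camera(name): name is "scene" or "side" or "wrist"; returns the picture (384x512x3 uint8, blue, green, red); there is no depth.
- robot.calibration(name): a dict with "vertical_fov" (degrees; the focal length in pixels is half the picture's height over the tangent of half this angle, whatever the lens; pixels are square), "cx", "cy" (the principal point, pixels), "D" ([k1, k2, p1, p2, k3] as OpenCV has them; the pictures are not rectified), "rvec" (rotation vector, rad) and "tvec" (3), from world to camera coordinates, as OpenCV has them. Camera axes: x right, y down, z forward; pixel columns grow to the right and rows downward; lengths in m; the calibration is good to about 2 mm. A picture is of the moment at which its call begins: read the wrist's pose just before it. calibration takes no time and is no camera call; for the wrist camera it gives the pose at the moment of the call.
- robot.close_job(): hands the job in; it is judged then, once.
Trained networks look in the newest picture that a camera, given by its name, has taken for a name from the list of things; names that differ only in an ending like _2 or _b are one class to them, and where a whole thing is asked for, a point or a joint stands for the part that bears it (a point fixed in the world has none). Each returns a list of dicts, best first, with "conf" (0 to 1); they miss things now and then, are a little off and sometimes report something else, mostly with a low value. They report only what shows in the picture. A call takes as long as a camera call. They do not tell look-alikes from the thing itself.
- robot.recognise(camera, query): "centre" ([x, y, z] in m, in world coordinates, good to about 4 mm: the middle of the surface that is visible of it).
- robot.regions_of(camera, query): "pixels" (384x512 bool, what is visible of it).
- robot.landmark_of(camera, query): "centre" ([x, y, z] in m, in world coordinates, good to about 4 mm: a listed point, or the origin of a listed thing).
The state is a dict: "t": time; "q": joint angles; "dq": joint speeds; "joint_torque": joint torques, N m; "tool_pos": TCP position; "orientation": TCP orientation; "force": force on the tool from outside, world axes, zero at the start; "wrist_torque": the same for the moment, N m; "opening": finger opening in m; "gripper_force": force on a finger pad.
Only numpy, scipy, OpenCV 4.12 (cv2) and the standard library are available. Lean on these libraries where they do the work, as an engineer would, in place of code of your own. Each camera call takes 0.05 s, during which the arm holds its last target. There are 200 camera calls.

### The job

The infrared lamp stays locked out until its tongue key is in the bench interlock switch. Draw the red-handled key up out of the wooden parking block and put its flat tongue straight down into the slot in the switch's yellow top, keeping hold of it until its flange lies flush on the switch, then let go. Leave the blue-handled key parked.

Things in the scene. Friction and masses are not known exactly. Their poses are not given: they have to be found in the camera images.
- red_key_grip (a point): centre of the red key's grip, z up. Loose upright key, 94 mm tall, 0.12 kg: red plastic grip 18 mm (its x) by 34 mm (its y), 50 mm tall; below it an aluminium flange 36 x 60 x 4 mm, its underside 29 mm under this point; below that a flat steel tongue 6 mm thick (x), 26 mm wide (y), 40 mm long, its tip 69 mm under this point. Same turned half round. Starts with its tongue in the parking block.
- blue_key_grip (a point): centre of the blue key's grip; the same key with a blue grip, in the other slot of the parking block, to be left there.
- parking_block: fixed dark wooden block, 56 mm (x) by 160 mm (y), 55 mm tall; origin at the centre of its underside. Two slots in its top, 40 mm either side of the centre along y, 10 x 30 mm; each holds a key upright, flange on the block's top, red and blue either way round. A key comes free when drawn straight up 45 mm.
- slot_mouth (a point): centre of the slot's mouth, 80 mm above the table, z up. Fixed interlock switch: grey box with a flat yellow top, 56 mm (x) by 78 mm (y), on a steel plate 86 x 112 mm. The slot is long along y; black lead-in slopes narrow it from 26 x 48 mm to 12 x 34 mm within 8 mm; 58 mm deep, so the flange stops on the top first. No spring or latch. A key fits either way round.
There are look-alikes about, which are no part of the job. Of the things that look like the part that bears slot_mouth, take the one that is farthest from the robot's base at the start.

How it is judged:
By the outcome, as a careful person would: the job done as asked, in the order asked, and still so for the second after the job is handed in, with the robot touching nothing.
It also fails if it takes over 35 s, if anything falls off the work surface, if the arm or the gripper's body presses on something with over 40 N, if the wrist force passes 120 N, or if a joint passes its speed limit or range.

## Working session

There is one attempt and no reset: what is moved stays moved. The work goes in short steps, Python scripts to look and compute and a tool call to move; the robot and the scene stay as the last step left them, time stands still between calls to the robot, and variables do not carry over. Pictures are saved under pics/ and viewed, at most 10 in all, crops included, and the job is handed in when it is done.

Besides the shell and the picture viewer there is one more tool, called after "Call:" as a command line: name --argument value ..., lists and objects as JSON in quotes. play_rows: Moves the arm, as the interface text tells. Its arguments: {"type":"object","properties":{"increments":{"type":"string"},"force":{"type":"number"}},"required":["increments"]}

```bash
mkdir -p pics; python3 - <<'E'
from plant import robot
import cv2,numpy as np
s=robot.read_state();print(s['t'],s['tool_pos'],s['orientation'],s['opening'])
for c in['scene','side']:
    cv2.imwrite(f'pics/{c}0.png',robot.read_camera(c))
    for q in['red_key_grip','blue_key_grip','slot_mouth','parking_block']:
        for r in robot.landmark_of(c,q):print(c,q,np.round(r['centre'],4),round(r['conf'],2))
E
```

```text
0.0 [0.1717909  0.57429086 0.21761026] [-4.55079410e-01 -3.10802523e+00  2.79208067e-03] 0.09302360840781512
scene blue_key_grip [0.5496 0.0988 0.0909] 0.84
scene slot_mouth [ 0.3433 -0.187   0.0844] 0.66
scene slot_mouth [ 0.5577 -0.1895  0.0822] 0.56
scene parking_block [ 0.5587 -0.1892  0.0806] 0.22
scene parking_block [0.5384 0.1772 0.082 ] 0.18
side red_key_grip [0.536  0.1775 0.0833] 0.78
side blue_key_grip [0.5464 0.1001 0.0888] 0.82
side blue_key_grip [0.5405 0.1438 0.0006] 0.24
side slot_mouth [ 0.556  -0.1925  0.0826] 0.81
side slot_mouth [ 0.3433 -0.1895  0.0783] 0.57
side parking_block [0.5424 0.1422 0.0041] 0.7
```

View pics/scene0.png

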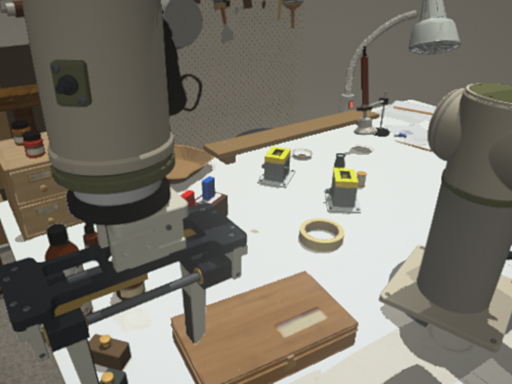

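View pics/side0.png

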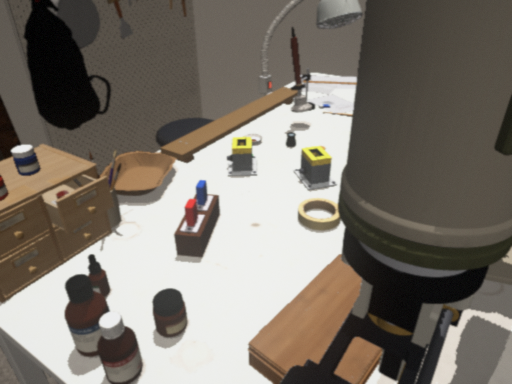

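The scene camera shows the red and blue keys at about (188,198) and (208,187), and two yellow-topped switches at (277,165) and (344,185). The side camera puts them at (191,212), (201,193), (241,155) and (316,165). The switch farther from the base is the one at about (0.557,-0.19). Next I compute the move over the red key.

```bash
cat > h.py <<'E'
from plant import robot
import numpy as np,cv2
from scipy.spatial.transform import Rotation as R
def go(p,axis_deg):
    """increments to put TCP at p with tool y along world heading axis_deg (mod 180)"""
    s=robot.read_state();M=R.from_rotvec(s['orientation']).as_matrix()
    d=M.T@(np.array(p)-s['tool_pos'])*1e3
    h=np.degrees(np.arctan2(M[1,1],M[0,1]))
    y=-((axis_deg-h+90)%180-90)   # tool z down: yaw sign flips
    print('t',round(s['t'],2),'pos',np.round(s['tool_pos'],4),'yhead',round(h,2),'inc',np.round(d,1),'yaw',round(y,2),'q',np.round(s['q'],2),'z',np.round(M[:,2],3))
E
python3 - <<'E'
from h import *
go([.52,.16,.26],7.5)
E
```

```text
t 0.5 pos [0.172  0.5748 0.2186] yhead 73.34 inc [-452.3 -297.6  -41.4] yaw 65.84 q [ 1.19  0.13  1.49  0.    1.52 -0.09] z [-0. -0. -1.]
```

Call:
play_rows --increments "0 0 -20 0 -1;-30 -20 -40 5 -1;-70 -46 -41 10 -1;-110 -72 -41 16 -1;-150 -99 -41 22 -1;-190 -125 -41 28 -1;-230 -151 -41 34 -1;-270 -178 -41 40 -1;-310 -204 -41 45 -1;-350 -230 -41 51 -1;-390 -257 -41 57 -1;-425 -280 -41 62 -1;-445 -293 -41 65 -1;-452 -298 -41 66 -1;-452 -298 -41 66 -1;-452 -298 -41 66 -1"

```text
t: 2.1
tool_pos: [0.519, 0.1606, 0.2596]
orientation: [-2.072, -2.36, -0.0]
force: [-0.2, 0.2, 0.3]
opening: 0.0928
gripper_force: 0.0
```

```bash
python3 - <<'E'
from h import *
cv2.imwrite('pics/w1.png',robot.read_camera('wrist'))
for c in['wrist','scene','side']:
    if c!='wrist': robot.read_camera(c)
    for q in['red_key_grip','blue_key_grip','slot_mouth','parking_block']:
        for r in robot.landmark_of(c,q):print(c,q,np.round(r['centre'],4),round(r['conf'],2))
go([.535,.178,.26],7.5)
E
```

```text
wrist red_key_grip [0.5352 0.178  0.0828] 0.85
wrist blue_key_grip [0.5501 0.0993 0.0829] 0.66
wrist parking_block [ 0.5424  0.1394 -0.0016] 0.62
scene red_key_grip [0.5365 0.1732 0.0827] 0.94
scene blue_key_grip [0.55   0.098  0.0886] 0.73
scene slot_mouth [ 0.5589 -0.1866  0.08  ] 0.75
scene slot_mouth [ 0.3453 -0.188   0.0835] 0.62
scene parking_block [0.5444 0.1362 0.0024] 0.72
side blue_key_grip [0.5484 0.1008 0.0827] 0.66
side slot_mouth [ 0.56   -0.1938  0.0804] 0.86
side slot_mouth [ 0.3438 -0.1893  0.0813] 0.57
side parking_block [0.5425 0.1452 0.0037] 0.91
t 2.85 pos [0.5196 0.1597 0.2596] yhead 7.33 inc [16.2 17.6 -0.4] yaw -0.17 q [ 0.2  -0.04  1.59  0.    1.59  0.08] z [-0.  0. -1.]
```

View pics/w1.png

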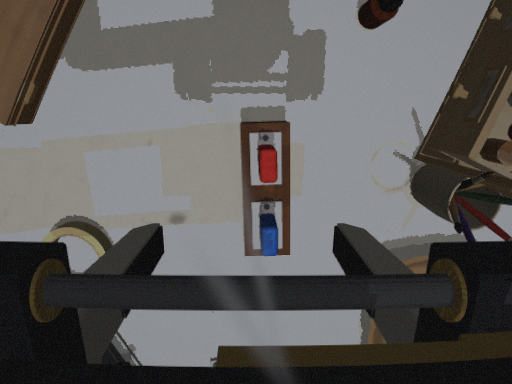

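The wrist view shows the parking block at about columns 241–290 and rows 122–255. The red grip is near (267,163) and the blue near (268,235). Next I measure the heading and centre from the block and flange edges.

```bash
cat >> h.py <<'E'
def unproj(c,px,z):
    k=robot.calibration(c);f=192/np.tan(np.radians(k['vertical_fov'])/2)
    K=np.array([[f,0,k['cx']],[0,f,k['cy']],[0,0,1]]);D=np.array(k['D'],float)
    u=cv2.undistortPoints(np.array(px,float).reshape(-1,1,2),K,D).reshape(-1,2)
    M=cv2.Rodrigues(np.array(k['rvec'],float))[0];C=-M.T@np.ravel(k['tvec'])
    d=np.c_[u,np.ones(len(u))]@M
    return (C+d*((z-C[2])/d[:,2])[:,None]),C
def proj(c,P):
    k=robot.calibration(c);f=192/np.tan(np.radians(k['vertical_fov'])/2)
    K=np.array([[f,0,k['cx']],[0,f,k['cy']],[0,0,1]])
    return cv2.projectPoints(np.array(P,float),np.array(k['rvec'],float),np.array(k['tvec'],float),K,np.array(k['D'],float))[0].reshape(-1,2)
def box(cx,cy,deg,lx,ly,z,oy=0):
    a=np.radians(deg);A=np.array([[np.cos(a),-np.sin(a)],[np.sin(a),np.cos(a)]])
    q=np.array([[-lx,-ly],[lx,-ly],[lx,ly],[-lx,ly]])/2+[0,oy]
    return np.c_[q@A.T+[cx,cy],np.full(4,z)]
E
python3 - <<'E'
from h import *
im=cv2.imread('pics/w1.png')
print('cam',unproj('wrist',[[256,192]],0)[1])
c=im[100:275,200:330]
big=cv2.resize(c,None,fx=4,fy=4,interpolation=cv2.INTER_CUBIC)[:,:]
def draw(B,col):
    p=(proj('wrist',B)-[200,100]+.5)*4
    cv2.polylines(big,[p.astype(int)],True,col,1)
for deg,col in((10.,(0,255,0)),):
    cx,cy=.5425,.1385
    draw(box(cx,cy,deg,.056,.16,.055),col)
    for o in(.04,-.04):
        draw(box(cx,cy,deg,.036,.06,.059,o),col);draw(box(cx,cy,deg,.018,.034,.109,o),(255,255,0))
cv2.imwrite('pics/w1c.png',cv2.resize(big,None,fx=.85,fy=.85))
# red/blue blob
hsv=cv2.cvtColor(im,cv2.COLOR_BGR2HSV)
for n,m in(('red',((hsv[...,0]<8)|(hsv[...,0]>172))&(hsv[...,1]>180)&(hsv[...,2]>120)),('blue',(abs(hsv[...,0].astype(int)-112)<10)&(hsv[...,1]>150)&(hsv[...,2]>90))):
    m[:100]=0;m[275:]=0;m[:,:230]=0;m[:,300:]=0
    y,x=np.nonzero(m);print(n,x.min(),x.max(),y.min(),y.max(),len(x))
E
```

```text
cam [0.51090631 0.22839835 0.42499041]
red 261 276 151 181 458
blue 262 277 227 255 397
```

View pics/w1c.png

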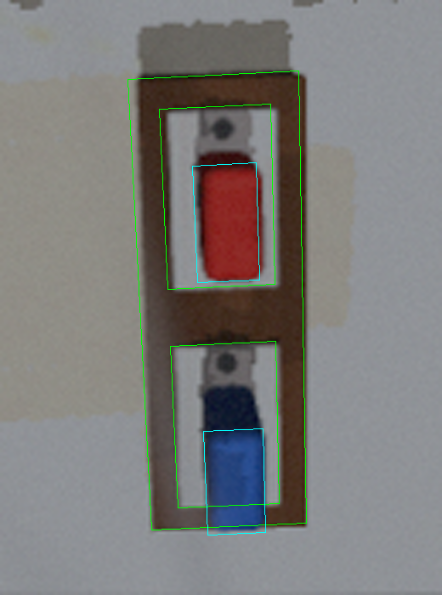

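The overlay shows the block's top corners at crop (139,72), (304,73) and (306,523), and the red flange at x 167–278, y 109–288. The drawn heading of 10° is too large, so I fit it properly.

```bash
python3 - <<'E'
from h import *
from scipy.optimize import least_squares
obs=np.array([[139,72],[304,73],[306,523],[167,110],[278,108],[276,286],[168,290],[279,505],[278,343]])/3.4+[199.5,99.5]
def mod(v):
    B=box(v[0],v[1],v[2],.056,.16,.055);F=box(v[0],v[1],v[2],.036,.06,.059,.04);G=box(v[0],v[1],v[2],.036,.06,.059,-.04)
    return proj('wrist',np.r_[B[[3,2,1]],F[[3,2,1,0]],G[[1,2]]])
r=least_squares(lambda v:(mod(v)-obs).ravel(),[.5425,.1385,8],x_scale=[.01,.01,5],diff_step=1e-3)
print(r.x,np.round(r.fun.reshape(-1,2),1))
v=r.x;a=np.radians(v[2]);red=v[:2]+.04*np.array([-np.sin(a),np.cos(a)]);print('red',red)
hsv=cv2.cvtColor(cv2.imread('pics/w1.png'),cv2.COLOR_BGR2HSV)
print('red top px',np.round(proj('wrist',box(v[0],v[1],v[2],.018,.034,.109,.04)),1))
go([*red,.16],v[2]); go([*red,.069],v[2])
E
```

```text
[0.5433435  0.13856466 8.79518668] [[-1.1  1.5]
 [ 0.8  0. ]
 [-0.5  0.6]
 [-0.1 -0.5]
 [-0.2 -0.8]
 [ 0.5 -0.1]
 [ 0.9 -0.5]
 [-0.4 -0. ]
 [-0.  -0.1]]
red [0.53722739 0.17809431]
red top px [[259.  182.5]
 [277.1 182. ]
 [277.  147.6]
 [258.3 148.1]]
t 2.85 pos [0.5196 0.1597 0.2596] yhead 7.33 inc [16.  19.8 99.6] yaw -1.46 q [ 0.2  -0.04  1.59  0.    1.59  0.08] z [-0.  0. -1.]
t 2.85 pos [0.5196 0.1597 0.2596] yhead 7.33 inc [ 16.   19.8 190.6] yaw -1.46 q [ 0.2  -0.04  1.59  0.    1.59  0.08] z [-0.  0. -1.]
```

Call:
play_rows --increments "5 6 20 -1 -1;10 13 55 -1.5 -1;16 20 95 -1.5 -1;16 20 135 -1.5 -1;16 20 165 -1.5 -1;16 20 182 -1.5 -1;16 20 191 -1.5 -1;16 20 192 -1.5 -1;16 20 192 -1.5 -0.3;16 20 192 -1.5 0.2;16 20 192 -1.5 0.6;16 20 192 -1.5 1;16 20 192 -1.5 1;16 20 192 -1.5 1;16 20 192 -1.5 1" --force 30

```text
t: 4.35
tool_pos: [0.5374, 0.1782, 0.0677]
orientation: [2.044, 2.386, 0.0]
force: [0.7, -0.0, -0.2]
opening: 0.0418
gripper_force: 0.0
```

```bash
python3 - <<'E'
from h import *
s=robot.read_state();print(s['opening'],s['gripper_force'],np.round(s['force'],1),np.round(s['wrist_torque'],2))
go([.537,.178,.16],8.8)
E
```

```text
0.041817165601741695 0.0 [ 0.7 -0.  -0.2] [-0.08  0.05  0.  ]
t 4.35 pos [0.5374 0.1782 0.0677] yhead 8.84 inc [ -0.1  -0.4 -92.3] yaw 0.04 q [0.23 0.16 1.74 0.   1.24 0.08] z [ 0.  0. -1.]
```

Still closing, so I give it more time.

Call:
play_rows --increments "0 0 0 0 1;0 0 0 0 1;0 0 0 0 1;0 0 0 0 1;0 0 0 0 1;0 0 0 0 1" --force 30

```text
t: 4.95
tool_pos: [0.5373, 0.1781, 0.0676]
orientation: [-2.044, -2.386, 0.0]
force: [-0.1, -0.3, -0.8]
opening: 0.0175
gripper_force: 30.0
```

Call:
play_rows --increments "0 0 -4 0 1;0 0 -12 0 1;0 0 -22 0 1;0 0 -35 0 1;0 0 -48 0 1;0 0 -65 0 1;0 0 -85 0 1;0 0 -105 0 1;0 0 -120 0 1;0 0 -130 0 1;0 0 -132 0 1;0 0 -132 0 1"

```text
t: 6.15
tool_pos: [0.5374, 0.1782, 0.1996]
orientation: [2.044, 2.386, 0.0]
force: [-0.0, -0.2, -2.3]
opening: 0.0181
gripper_force: 30.0
```

```bash
python3 - <<'E'
from h import *
s=robot.read_state();print(s['opening'],s['gripper_force'],np.round(s['force'],1))
a=robot.read_camera('scene');b=robot.read_camera('side')
for c in('scene','side'):
    for q in('slot_mouth','blue_key_grip','red_key_grip'):
        for r in robot.landmark_of(c,q):print(c,q,np.round(r['centre'],4),round(r['conf'],2))
p=proj('scene',[[.558,-.19,.08]])[0].astype(int);q=proj('side',[[.558,-.19,.08]])[0].astype(int)
f=lambda im,p:cv2.resize(im[max(0,p[1]-35):p[1]+40,p[0]-35:p[0]+40],(375,375),interpolation=cv2.INTER_CUBIC)
cv2.imwrite('pics/sw.png',np.hstack([f(a,p),f(b,q)]));print(p,q)
go([.558,-.19,.2],10)
E
```

```text
0.018135162612184702 29.999788105487823 [-0.  -0.2 -2.3]
scene slot_mouth [ 0.5588 -0.1887  0.0811] 0.93
scene slot_mouth [ 0.343  -0.1884  0.0806] 0.59
scene blue_key_grip [0.5493 0.0987 0.0903] 0.63
side slot_mouth [ 0.3453 -0.1877  0.0801] 0.82
side slot_mouth [ 0.5574 -0.1933  0.08  ] 0.68
side blue_key_grip [0.5451 0.1025 0.0851] 0.96
[277 152] [240 142]
t 6.55 pos [0.5371 0.1781 0.1991] yhead 8.84 inc [-367.   -35.9   -0.9] yaw -1.16 q [0.23 0.05 1.61 0.   1.48 0.08] z [-0.001 -0.    -1.   ]
```

View pics/sw.png

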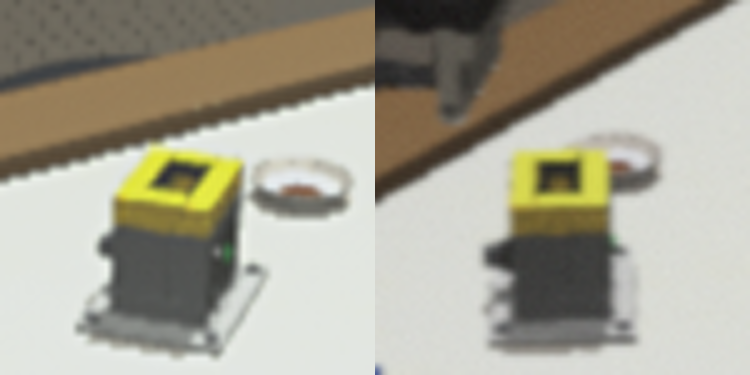

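The crops show the far switch with its yellow top and dark slot at crop (180,178) in the scene half and (558,178) in the side half, consistent with the networks. I now move so the wrist camera looks at the slot.

Call:
play_rows --increments "-8 -1 0 0 1;-25 -3 0 0 1;-50 -7 0 0 1;-85 -11 0 0 1;-125 -17 0 0 1;-165 -22 0 0 1;-205 -28 0 0 1;-245 -33 0 0 1;-285 -39 0 0 1;-325 -44 0 0 1;-360 -49 0 0 1;-388 -52 0 0 1;-404 -55 0 0 1;-412 -56 0 0 1;-414 -56 0 0 1;-414 -56 0 0 1;-414 -56 0 0 1"

```text
t: 8.25
tool_pos: [0.5459, -0.2383, 0.1997]
orientation: [-2.042, -2.387, -0.0]
force: [0.1, -0.6, -2.1]
opening: 0.0177
gripper_force: 30.0
```

```bash
python3 - <<'E'
from h import *
im=robot.read_camera('wrist');cv2.imwrite('pics/w2.png',im)
for q in('slot_mouth','red_key_grip'):
    for r in robot.landmark_of('wrist',q):print(q,np.round(r['centre'],4),round(r['conf'],2))
s=robot.read_state();print(s['opening'],s['gripper_force'],np.round(s['force'],1))
hsv=cv2.cvtColor(im,cv2.COLOR_BGR2HSV)
m=((abs(hsv[...,0].astype(int)-29)<6)&(hsv[...,1]>150)&(hsv[...,2]>110)).astype(np.uint8)
cs,_=cv2.findContours(m,cv2.RETR_EXTERNAL,cv2.CHAIN_APPROX_NONE)
for c in cs:
    if len(c)>60:
        w,_=unproj('wrist',c,.08);print(cv2.boundingRect(c),np.round(cv2.minAreaRect((w[:,:2]*1e3).astype(np.float32)),1) if 0 else cv2.minAreaRect((w[:,:2]*1e3).astype(np.float32)))
print(proj('wrist',[[.558,-.19,.08]]))
cv2.imwrite('pics/w2v.png',cv2.resize(im,None,fx=1.5,fy=1.5,interpolation=cv2.INTER_CUBIC))
go([.558,-.19,.2],8)
E
```

```text
slot_mouth [ 0.5533 -0.1935  0.0806] 0.65
slot_mouth [ 0.3416 -0.1837  0.0819] 0.59
red_key_grip [ 0.549  -0.236   0.2152] 0.9
0.017973911564142315 29.999751448631287 [ 0.8 -0.7 -0.3]
(232, 90, 76, 93) ((558.6168212890625, -192.68988037109375), (54.72611618041992, 76.89429473876953), 19.57404899597168)
(0, 41, 74, 108) ((343.597900390625, -186.2852020263672), (55.39151382446289, 78.99916076660156), 33.85380172729492)
[[270.05309421 136.73450031]]
t 8.4 pos [ 0.5459 -0.2386  0.1998] yhead 8.91 inc [46.2 19.5 -0.2] yaw 0.91 q [-0.5   0.13  1.53  0.    1.49 -0.65] z [ 0.  0. -1.]
```

View pics/w2v.png

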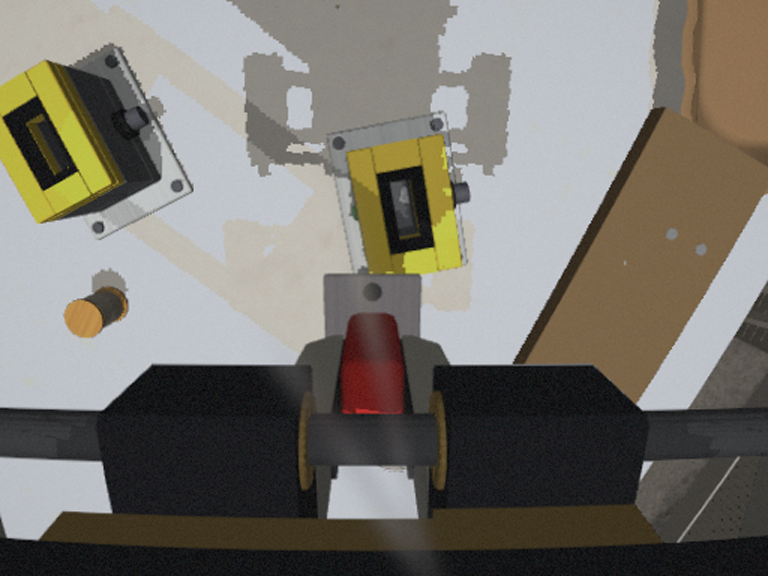

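The wrist view shows the target switch at crop (408,205), with its slot tilted about 10° anticlockwise in the image. The held red key's flange edge runs from (324,274) to (421,274). I refine both centres.

```bash
python3 - <<'E'
from h import *
im=cv2.imread('pics/w2.png');hsv=cv2.cvtColor(im,cv2.COLOR_BGR2HSV)
m=(hsv[...,2]<45).astype(np.uint8);mm=np.zeros_like(m);mm[105:175,245:300]=m[105:175,245:300]
cs,_=cv2.findContours(mm,cv2.RETR_EXTERNAL,cv2.CHAIN_APPROX_NONE)
c=max(cs,key=len);w,_=unproj('wrist',c,.08);print(cv2.boundingRect(c),cv2.minAreaRect((w[:,:2]*1e3).astype(np.float32)))
s=robot.read_state();t=s['tool_pos']
obs=(np.array([[324,274],[421,274]])+.5)/1.5-.5
w,_=unproj('wrist',obs,t[2]+.0164-.025)
M=R.from_rotvec(s['orientation']).as_matrix();print('flange corners in tool mm',np.round((w-t)@M*1e3,1))
for h in(19.6,):go([.5587,-.1925,.2],h)
E
```

```text
(251, 111, 38, 58) ((558.5338745117188, -192.90145874023438), (25.859556198120117, 46.90593338012695), 19.21147346496582)
flange corners in tool mm [[ 30.5 -17.2   8.6]
 [ 30.5  18.    8.6]]
t 8.4 pos [ 0.5459 -0.2386  0.1998] yhead 8.91 inc [43.6 19.8 -0.2] yaw -10.69 q [-0.5   0.13  1.53  0.    1.49 -0.65] z [ 0.  0. -1.]
```

Slot centre is (0.5586,-0.1928) at 19.4° with a mouth of 25.9 x 46.9 mm, which matches 26 x 48. The key is centred in the grip.

Call:
play_rows --increments "8 4 0 -2 1;22 10 0 -5.5 1;35 16 0 -8.5 1;42 19 0 -10.5 1;43.5 19.5 0 -10.5 1;43.5 19.5 0 -10.5 1;43.5 19.5 6 -10.5 1;43.5 19.5 18 -10.5 1;43.5 19.5 34 -10.5 1;43.5 19.5 48 -10.5 1;43.5 19.5 58 -10.5 1;43.5 19.5 66 -10.5 1;43.5 19.5 73 -10.5 1;43.5 19.5 79 -10.5 1;43.5 19.5 85 -10.5 1;43.5 19.5 90 -10.5 1;43.5 19.5 90 -10.5 1"

```text
t: 10.1
tool_pos: [0.5579, -0.1934, 0.1088]
orientation: [-1.816, -2.562, 0.0]
force: [0.0, 0.2, -1.5]
opening: 0.0177
gripper_force: 30.0
```

```bash
python3 - <<'E'
from h import *
s=robot.read_state();print(s['opening'],np.round(s['force'],1),np.round(s['wrist_torque'],2))
go([.5586,-.1928,.0926],19.4)
E
```

```text
0.017693457597562686 [ 0.   0.2 -1.5] [-0.07  0.03  0.03]
t 10.1 pos [ 0.5579 -0.1934  0.1088] yhead 19.34 inc [ 0.3  0.9 16.2] yaw -0.06 q [-0.42  0.18  1.63 -0.    1.33 -0.76] z [-0.001  0.    -1.   ]
```

Call:
play_rows --increments "0 0.5 4 0 1;0 0.5 8 0 1;0 0.5 11 0 1;0 0.5 13 0 1;0 0.5 14.5 0 1;0 0.5 15.5 0 1;0 0.5 16 0 1;0 0.5 16 0 1"

```text
t: 10.9
tool_pos: [0.5587, -0.1934, 0.0937]
orientation: [1.817, 2.563, -0.0]
force: [-0.9, -0.1, -1.8]
opening: 0.0177
gripper_force: 30.0
```

Call:
play_rows --increments "0 0 0.5 0 1;0 0 1 0 1;0 0 1.5 0 1;0 0 1.5 0 1"

```text
t: 11.3
tool_pos: [0.5588, -0.1934, 0.0926]
orientation: [1.817, 2.563, 0.0]
force: [-2.0, 0.5, 3.4]
opening: 0.0182
gripper_force: 30.0
```

Call:
play_rows --increments "0 0 0.3 0 1;0 0 0.7 0 1;0 0 0.7 0 1"

```text
t: 11.6
tool_pos: [0.5588, -0.1935, 0.0926]
orientation: [1.817, 2.563, 0.0]
force: [-4.8, 1.6, 7.7]
opening: 0.018
gripper_force: 30.0
```

```bash
python3 - <<'E'
from h import *
a=robot.read_camera('scene');b=robot.read_camera('side')
f=lambda im,p:cv2.resize(im[max(0,p[1]-35):p[1]+40,p[0]-35:p[0]+40],(375,375),interpolation=cv2.INTER_CUBIC)
cv2.imwrite('pics/in.png',np.hstack([f(a,(277,152)),f(b,(240,142))]))
print(robot.read_state()['force'],robot.read_state()['tool_pos'])
E
```

```text
[-4.59286669  1.51520089  8.24670374] [ 0.55886497 -0.19343877  0.09255312]
```

View pics/in.png

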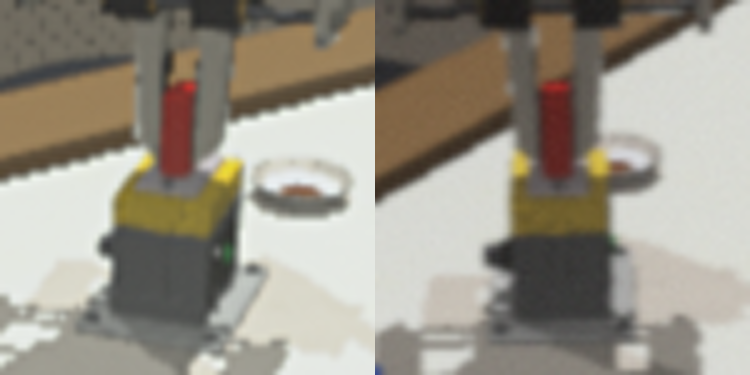

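The crops show the red key upright with its flange lying on the yellow top. The TCP is at 0.0926, exactly the flush height, with about 10 N on the seat. I release and retreat.

Call:
play_rows --increments "0 0 -0.7 0 1;0 0 -0.7 0 0;0 0 -0.7 0 -0.5;0 0 -0.7 0 -1;0 0 -0.7 0 -1;0 0 -0.7 0 -1;0 0 -0.7 0 -1;0 0 -0.7 0 -1;0 0 -10 0 -1;0 0 -30 0 -1;0 0 -55 0 -1;0 0 -80 0 -1;0 0 -105 0 -1;0 0 -120 0 -1;0 0 -125 0 -1;0 0 -125 0 -1"

```text
t: 13.3
tool_pos: [0.559, -0.1935, 0.217]
orientation: [1.816, 2.562, 0.0]
force: [-0.3, 0.8, -0.0]
opening: 0.0927
gripper_force: 0.0
```

```bash
python3 - <<'E'
from h import *
s=robot.read_state();print(s['t'],s['opening'],np.round(s['force'],1))
a=robot.read_camera('scene');b=robot.read_camera('side')
for c in('scene','side'):
    for q in('red_key_grip','blue_key_grip'):
        for r in robot.landmark_of(c,q):print(c,q,np.round(r['centre'],4),round(r['conf'],2))
f=lambda im,p:cv2.resize(im[max(0,p[1]-35):p[1]+40,p[0]-35:p[0]+40],(375,375),interpolation=cv2.INTER_CUBIC)
cv2.imwrite('pics/end.png',np.hstack([f(a,(277,152)),f(b,(240,142))]))
E
```

```text
13.3 0.09266732251451047 [-0.3  0.8 -0. ]
scene red_key_grip [ 0.5606 -0.1958  0.1088] 0.64
scene blue_key_grip [0.5502 0.0974 0.0882] 0.57
side red_key_grip [ 0.5595 -0.1921  0.1096] 0.51
side blue_key_grip [0.5493 0.1029 0.0843] 0.66
```

View pics/end.png

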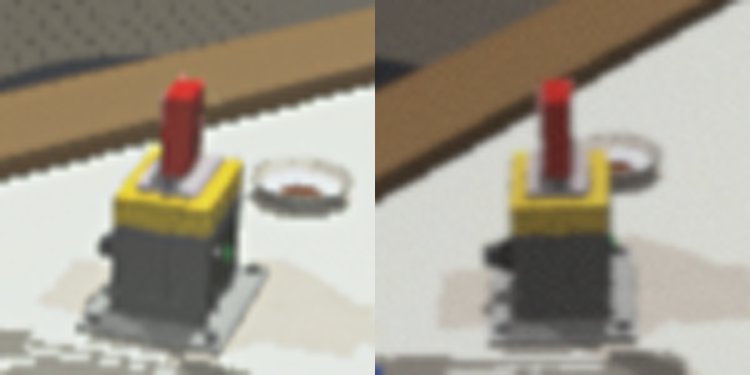

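The red key stands alone in the switch with its flange flush and its grip at z ≈ 0.109. The blue key is still parked and the gripper is clear.

```bash
python3 -c "
from plant import robot
print(robot.close_job())"
```

```text
the job is handed in; nothing more can be done
None
```

The red key is in the far interlock switch with its flange flush on the yellow top and has been let go, the blue key is still parked, and the job was handed in at about 13.5 s; no verdict came back.

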